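# Unlock the sample box with its torque key

### The arm

A 6-joint arm with a two-finger parallel gripper is mounted at the origin on a cart in front of the work surface, level with it; the furniture and walls round the work are solid. World frame = base frame: x ahead of the robot, y to its left, z up, the work surface at z = 0. Lengths are in m, angles in degrees, forces in N, time in s.
With the tool pointing down it reaches from about 0.3 to 0.75 m from the base axis. Payload 8.5 kg.
Tool frame: the origin (TCP) lies at the very end of the fingers, on their centre line; the grasp point (between the pads) lies 19 mm behind it; z points along the fingers, y is the line along which they close (so a half turn about z gives the same grasp; the last joint's range is limited). The gripper opens to 85 mm and grips with 20 to 120 N. Pads are 22 mm wide; open, the fingers measure 114 mm over their backs; the gripper's body (76 mm by 85 mm) begins 54 mm behind the grasp point. The pads swing forward as they close: fully open they stand 13 mm farther back than shut.
Start: joints at [-81.492, 21.807, 74.336, -0, 83.858, -12.336], TCP at [0.196, -0.514, 0.231] pointing down, gripper open.
Joint ranges: [-178.18, 178.18], [-50.72, 133.34], [12.68, 142.11], [-81.47, 261.47], [9.98, 163.14], [-165.26, 165.26]. Speed limits (degrees/s): [136.94, 136.94, 180, 180, 180, 180].

### API

Orientations are given as a 3x3 rotation matrix whose columns are the frame's x, y, z axes.
In Python, from rig import env, optics, spotter gives the robot as it stands.
- The arm moves only by the shell command python3 -m crank 'ROWS' [FORCE]. ROWS is JSON, one flat list of numbers, 5 for each row, row after row: the finger opening in cm, from 0 to 8.54, then the shift along the tool's x, y, z in cm, then the turn about the tool's z in rad. A call has exactly 8 rows; each row shifts and turns the commanded pose from where the row before left it, along the tool's axes as they then stand; what a row does not reach is not made up. A row lasts 1/12 s, in which the tool goes at most 41.7 mm and 7.16 degrees, less where a joint would pass 70% of its speed; a pose out of reach is approached as far as the arm can. A call is refused whole if a number of a shift passes 4.17 or a number of a turn 0.125, either way. A call with a gripper value outside its range is refused whole. The fingers move at their own pace and stop on an object; FORCE is the grip in N (left out, the last holds). Time passes only in rows, so rows that do not move let the fingers close, or fill a call up. It gives the time, the measured TCP pose, the force, the opening and the grip force at its end, in the units of the state.
- env.observe(): the state, without advancing time (a new reading comes with each control period).
- optics.get_image(name): name is "scene" or "side" or "wrist"; returns a dict with "color" (384x512x3 uint8, red, green, blue), "intrinsics" (3x3 intrinsics, pixels), "distortion" ([k1, k2, p1, p2, k3] as OpenCV has them; the pictures are not rectified), "pose" (4x4, takes a point from camera to world coordinates). Camera axes: x right, y up, looking along -z (the intrinsics and any distortion apply to the point x, -y, -z); pixel columns grow to the right and rows downward; lengths in m; the calibration is good to about 2 mm. A picture is of the moment at which its call begins. There is no depth.
- env.close_job(): hands the job in; it is judged then, once.
Trained networks look in a picture, given as the dict that the camera call returned (one of the last four; its "shot" number tells which), for a name from the list of things; names that differ only in an ending like _2 or _b are one class to them, and where a whole thing is asked for, a point or a joint stands for the part that bears it (a point fixed in the world has none). Each returns a list of dicts, best first, with "score" (0 to 1); they miss things now and then, are a little off and sometimes report something else, mostly with a low value. They report only what shows in the picture. A call takes as long as a camera call.
- spotter.look_for(picture, query): "at" ([column, row] as shares, 0 to 1, of the picture: columns of its width, rows of its height, amid what is visible of it).
The state is a dict: "time_s": time; "q": joint angles; "qvel": joint speeds; "joint_efforts": joint torques, N m; "position": TCP position; "tool_rot": TCP orientation; "ft_force": force on the tool from outside, world axes, zero at the start; "wrist_torque": the same for the moment, N m; "grip_width": finger opening in m; "gripper_force": force on a finger pad.
Only numpy, scipy, OpenCV 4.12 (cv2) and the standard library are available. Lean on these libraries where they do the work, as an engineer would, in place of code of your own. Each camera call takes 0.05 s, during which the arm holds its last target. There are 200 camera calls.

### The job

Take the red T-handled key out of its stand, put it into the keyhole on the lid of the blue sample box, and with light downward pressure turn it gently back and forth until you feel it drop into the sprung lock core, whose position you cannot see. Then turn it counterclockwise (seen from above) until the brass bolt is fully drawn back, and leave the key standing in the lock. Do not press hard or wring the key, and leave the vial and the stopper where they stand.

Things in the scene. Friction and masses are not known exactly. Their poses are not given: they have to be found in the camera images.
- key_grip (a point): centre of the red handle bar of the key (x along the bar, z up). The bar is 56 x 12 x 20 mm; take it across its 12 mm thickness. Below it a neck 9 mm thick and 24 mm long, then a round shaft 16.6 mm thick, then the blade. The tip lies 76 mm below this point; the key weighs about 90 g
- key_tip (a point): middle of the lower end of the key's flat blade; x along its width, z up the shaft. The blade is 16 mm wide, 4 mm thick and 10 mm long, parallel to the handle bar when the key is not twisted, and the same after a half turn
- key_shaft (a joint): twist of the key's shaft against its handle, rad: they are joined by a torsion spring of 0.6 N m/rad, so this is the turning moment the shaft passes on; 0 when relaxed; beyond 0.35 either way (0.21 N m) the key is being wrung
- key: the whole key, 86 mm long; origin at the lower end of the blade, z up, x along the handle bar. It stands upright in the stand at the start
- key_stand: grey block 56 x 56 x 40 mm on a rubber foot, heavy and fixed, origin under its centre; the key stands in a round hole 19.4 mm wide and 34 mm deep in its top (floor 6 mm above the bench)
- lockbox: blue steel box 150 (x) x 120 (y) x 62 mm, fixed to the bench, origin under its centre; on its lid an aluminium lock boss 50 x 56 mm, 20 mm high (top 82 mm over the bench), with the keyhole, and in front of it the brass bolt and steel keeper
- keyhole (a point): centre of the keyhole's mouth in the top face of the boss; z up, x pointing straight away from the red mark beside the hole. The hole is round, 18.8 mm wide, with a 3 mm chamfer and a soft dust seal that gives way without resistance and hides what is below
- bolt (a joint): how far the brass bolt is drawn back, m: 0 locked (in the keeper), 0.015 fully drawn; driven by the core, 0.02 m per rad
- vial: small glass vial, 23 mm wide, 62 mm tall, standing on the bench; origin under its centre
- stopper: red rubber stopper, 27 mm wide, 24 mm tall, standing on the bench; origin under its centre
- core_face (a point): centre of the flat face of the sprung lock core at rest, 28 mm below the keyhole's mouth (this point is fixed to the box, axes as the keyhole's). Pressed off its slot, the core sinks up to 10 mm against a spring (2.4 N at first, 0.6 N more per mm). When the blade meets the slot, the core jumps up round it and the push falls away
- core_turn (a point): centre of the floor of the core's slot at rest, 36 mm below the mouth (fixed to the box; its axes do not show the slot). The slot is 20 x 6.5 mm, 8 mm deep; locked, it stands at an unknown angle within 0.6 rad either way of the keyhole's x axis. Once caught, the core turns 0.75 rad counterclockwise from above, drag 0.06 N m, between two hard stops, and stays where left

How it is judged:
By the outcome, as a careful person would: the job done as asked, in the order asked, and still so for the second after the job is handed in, with the robot touching nothing.
It also fails if it takes over 72 s, if anything falls off the work surface, if the arm or the gripper's body presses on something with over 40 N, if the wrist force passes 120 N, or if a joint passes its speed limit or range.

## Working session

There is one attempt and no reset: what is moved stays moved. The work goes in short steps, Python scripts to look and compute and a shell command to move; the robot and the scene stay as the last step left them, time stands still between calls to the robot, and variables do not carry over. Pictures are saved under pics/ and viewed, at most 10 in all, crops included, and the job is handed in when it is done.

```bash
ls; mkdir -p pics
cat > h.py <<'E'
import numpy as np, cv2, sys
from rig import env, optics, spotter
def ray(im,uv):
    K=np.array(im["intrinsics"]);D=np.array(im["distortion"]);P=np.array(im["pose"])
    p=cv2.undistortPoints(np.array([[uv]],float),K,D)[0,0]
    d=P[:3,:3]@np.array([p[0],-p[1],-1.]);return P[:3,3],d/np.linalg.norm(d)
def px(im,X):
    K=np.array(im["intrinsics"]);D=np.array(im["distortion"]);P=np.array(im["pose"])
    c=P[:3,:3].T@(np.array(X)-P[:3,3]);c=np.array([[c[0],-c[1],-c[2]]])
    return cv2.projectPoints(c,np.zeros(3),np.zeros(3),K,D)[0][0,0]
def tri(rs):
    A=sum(np.eye(3)-np.outer(d,d) for o,d in rs);b=sum((np.eye(3)-np.outer(d,d))@o for o,d in rs)
    X=np.linalg.solve(A,b);return X,[float(np.linalg.norm((np.eye(3)-np.outer(d,d))@(X-o)))*1000 for o,d in rs]
def onz(r,z): o,d=r;return o+d*(z-o[2])/d[2]
def find(im,q,n=2):
    return [(round(r["score"],2),np.array(r["at"])*[512,384]) for r in spotter.look_for(im,q)[:n]]
def save(im,n): cv2.imwrite("pics/"+n+".png",cv2.cvtColor(im["color"],cv2.COLOR_RGB2BGR))
E
cat > a.py <<'E'
from h import *
np.set_printoptions(precision=4,suppress=True)
ims={n:optics.get_image(n) for n in("scene","side","wrist")}
for n,i in ims.items(): save(i,"a_"+n);print(n,np.array(i["pose"])[:3,3])
for q in("key_grip","key_tip","key_stand","keyhole","lockbox","vial","stopper","bolt"):
    rs=[]
    for n in ims:
        f=find(ims[n],q);print(q,n,f)
        if f and f[0][0]>.4 and n!="wrist": rs.append(ray(ims[n],f[0][1]))
    if len(rs)>1: print("   ",*tri(rs))
cv2.imwrite("pics/a_all.png",np.vstack([cv2.resize(cv2.imread(f"pics/a_{n}.png"),(400,300)) for n in("scene","side")]))
E
python3 a.py
```

```text
pics
scene [-0.1137  0.656   0.4834]
side [0.4131 0.7945 0.4656]
wrist [ 0.2604 -0.4892  0.3743]
key_grip scene [(0.64, array([230.4   , 219.1104]))]
key_grip side [(0.67, array([253.3888, 216.3072]))]
key_grip wrist []
    [0.4887 0.1387 0.0708] [0.3279799472125405, 0.3279799472125335]
key_tip scene []
key_tip side []
key_tip wrist []
key_stand scene [(0.56, array([227.1232, 246.1056]))]
key_stand side [(0.66, array([255.8976, 243.1872]))]
key_stand wrist []
    [0.4825 0.1557 0.0209] [3.3879720806419567, 3.38797208064202]
keyhole scene [(0.62, array([306.1248, 191.8848]))]
keyhole side [(0.67, array([295.3216, 218.6112])), (0.57, array([246.4768, 177.792 ]))]
keyhole wrist []
    [0.4029 0.0584 0.0771] [47.750589247210335, 47.75058924721036]
lockbox scene [(0.71, array([304.896 , 189.3888]))]
lockbox side [(0.9, array([250.0096, 180.5952])), (0.59, array([250.0096, 216.6144]))]
lockbox wrist []
    [ 0.5256 -0.1098  0.0344] [3.6105097776334025, 3.6105097776334567]
vial scene [(0.87, array([300.8   , 241.1136]))]
vial side [(0.56, array([298.9056, 217.9968]))]
vial wrist []
    [0.3959 0.0528 0.024 ] [3.4199904130121452, 3.4199904130120786]
stopper scene [(0.5, array([199.3216, 200.4864])), (0.47, array([303.0016, 189.312 ]))]
stopper side []
stopper wrist []
bolt scene []
bolt side [(0.24, array([245.6064, 176.4864]))]
bolt wrist []
```

```bash
python3 -c "
import cv2,numpy as np
a=cv2.imread('pics/a_scene.png')[140:300,160:380];b=cv2.imread('pics/a_side.png')[130:290,180:400]
cv2.imwrite('pics/c1.png',np.hstack([cv2.resize(a,None,fx=1.8,fy=1.8),cv2.resize(b,None,fx=1.8,fy=1.8)]))
from h import *
import json
print(env.observe())
"
```

```text
{'time_s': 1.35, 'q': array([-8.14901486e+01,  2.18081494e+01,  7.43382513e+01, -1.26135757e-03,
        8.38576058e+01, -1.23360893e+01]), 'qvel': array([-0.0256554 ,  0.03418881, -0.02325379,  0.09527186,  0.05149675,
        0.12001247]), 'joint_efforts': array([ 1.69279749e-03, -4.48322296e+01, -2.31457579e+01, -1.06581581e-04,
        6.23051474e-04,  1.31709044e-05]), 'position': array([ 0.19570571, -0.51396804,  0.23129354]), 'tool_rot': array([[ 9.34539807e-01,  3.55858607e-01, -3.19954262e-05],
       [ 3.55858609e-01, -9.34539805e-01,  6.59193796e-05],
       [-6.44302076e-06, -7.29901321e-05, -9.99999997e-01]]), 'ft_force': array([ 0.2227867 ,  0.72561489, -1.06646908]), 'wrist_torque': array([ 0.01442134, -0.06620751,  0.09767914]), 'gripper_force': 0.0, 'grip_width': 0.08532950311850535}
```

View pics/c1.png

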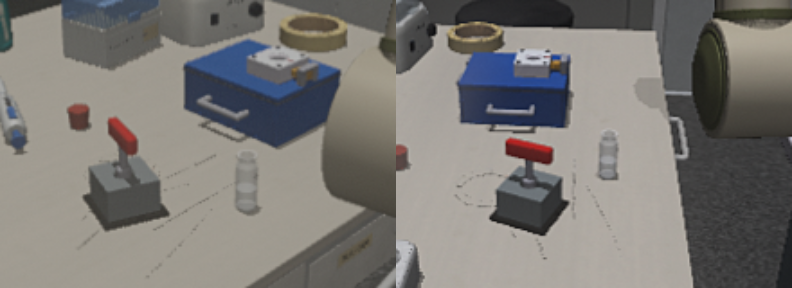

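The crops show the red key upright in its stand, at about (229,219) in the scene view. The box lies behind it, with the boss at about (315,175), and the vial and stopper stand clear. Next I'll move the wrist camera over the box.

```bash
R="2.25,-1.7,-0.1,0"; python3 -m crank '[8.5,2.25,-1.7,-0.1,0,8.5,2.25,-1.7,-0.1,0,8.5,2.25,-1.7,-0.1,0,8.5,2.25,-1.7,-0.1,0,8.5,2.25,-1.7,-0.1,0,8.5,2.25,-1.7,-0.1,0,8.5,2.25,-1.7,-0.1,0,8.5,2.25,-1.7,-0.1,0]'
python3 -m crank '[8.5,2.25,-1.7,-0.1,0,8.5,2.25,-1.7,-0.1,0,8.5,2.25,-1.7,-0.1,0,8.5,2.25,-1.7,-0.1,0,8.5,2.25,-1.7,-0.1,0,8.5,2.25,-1.7,-0.1,0,8.5,0,0,0,0,8.5,0,0,0,0]'
cat > w.py <<'E'
from h import *
np.set_printoptions(precision=4,suppress=True)
im=optics.get_image("wrist");n=sys.argv[1];save(im,n)
import pickle;pickle.dump({k:im[k] for k in im},open(f"pics/{n}.pkl","wb"))
print(np.array(im["pose"]),np.array(im["intrinsics"])[0],im["distortion"])
for q,z in zip(sys.argv[2::2],sys.argv[3::2]):
    for s,uv in find(im,q): print(q,s,uv,onz(ray(im,uv),float(z)))
E
python3 w.py w1 keyhole .082 key_grip .082 bolt .07
```

```text
time_s: 2.02
position: [0.316, -0.3216, 0.2395]
tool_rot: [[0.935, 0.356, 0.0], [0.356, -0.935, -0.0], [0.0, 0.0, -1.0]]
ft_force: [0.4, -0.3, -0.3]
grip_width: 0.0846
gripper_force: 0.0
time_s: 2.68
position: [0.4058, -0.1787, 0.2454]
tool_rot: [[0.934, 0.358, 0.0], [0.358, -0.934, -0.0], [-0.0, 0.0, -1.0]]
ft_force: [-0.0, 0.2, 0.3]
grip_width: 0.0851
gripper_force: 0.0
[[ 0.3578  0.8979  0.2566  0.4704]
 [-0.9338  0.344   0.0986 -0.1537]
 [ 0.0003 -0.2748  0.9615  0.3889]
 [ 0.      0.      0.      1.    ]] [330.2066   0.     256.3701] [0.0055 0.     0.     0.     0.    ]
keyhole 0.63 [245.7088  43.5072] [ 0.5067 -0.1301  0.082 ]
bolt 0.67 [228.7104  74.9952] [ 0.4777 -0.124   0.07  ]
```

View pics/w1.png

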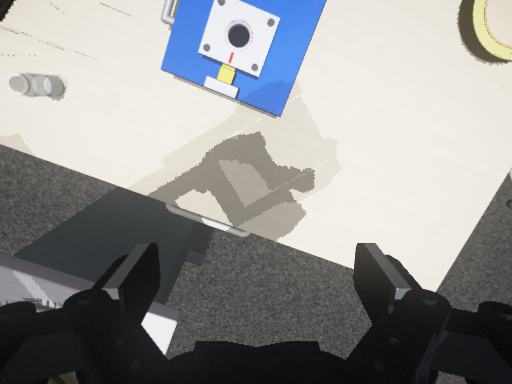

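Wrist picture: keyhole at about (238,36), red mark (232,57), bolt (227,74), vial (38,86). I'll take a second view of the keyhole from further forward, then look at the key.

```bash
python3 -m crank '[8.5,2,-0.5,0,0,8.5,2,-0.5,0,0,8.5,2,-0.5,0,0,8.5,2,-0.5,0,0,8.5,0,0,0,0,8.5,0,0,0,0,8.5,0,0,0,0,8.5,0,0,0,0]'
python3 w.py w2 keyhole .082
python3 -m crank '[8.5,0.7,-3.1,0,0,8.5,0.7,-3.1,0,0,8.5,0.7,-3.1,0,0,8.5,0.7,-3.1,0,0,8.5,0.7,-3.1,0,0,8.5,0.7,-3.1,0,0,8.5,0.7,-3.1,0,0,8.5,0.7,-3.1,0,0]'
python3 -m crank '[8.5,0,0,0,0,8.5,0,0,0,0,8.5,0,0,0,0,8.5,0,0,0,0,8.5,0,0,0,0,8.5,0,0,0,0,8.5,0,0,0,0,8.5,0,0,0,0]'
python3 w.py w3 key_grip .082 key_stand 0.04
python3 -c "
import cv2,numpy as np
cv2.imwrite('pics/c2.png',np.hstack([cv2.imread('pics/w2.png')[:260,130:400],cv2.imread('pics/w3.png')[:260]]))"
```

```text
time_s: 3.55
position: [0.4724, -0.1331, 0.2453]
tool_rot: [[0.935, 0.355, -0.0], [0.355, -0.935, -0.0], [-0.0, -0.0, -1.0]]
ft_force: [-1.1, 0.1, 0.2]
grip_width: 0.0848
gripper_force: 0.0
[[ 0.354   0.8991  0.2573  0.5372]
 [-0.9352  0.3404  0.0973 -0.1085]
 [-0.0001 -0.2751  0.9614  0.3888]
 [ 0.      0.      0.      1.    ]] [330.2066   0.     256.3701] [0.0055 0.     0.     0.     0.    ]
keyhole 0.7 [266.3936  93.312 ] [ 0.5416 -0.1163  0.082 ]
time_s: 4.32
position: [0.4365, 0.1204, 0.2456]
tool_rot: [[0.935, 0.355, 0.0], [0.355, -0.935, -0.0], [0.0, 0.0, -1.0]]
ft_force: [0.9, -0.2, 0.1]
grip_width: 0.0851
gripper_force: 0.0
time_s: 4.98
position: [0.4372, 0.119, 0.2453]
tool_rot: [[0.935, 0.355, -0.0], [0.355, -0.935, -0.0], [-0.0, -0.0, -1.0]]
ft_force: [-0.3, -0.5, -0.4]
grip_width: 0.0848
gripper_force: 0.0
[[ 0.3546  0.899   0.2571  0.502 ]
 [-0.935   0.341   0.0974  0.1437]
 [-0.0001 -0.2749  0.9615  0.3888]
 [ 0.      0.      0.      1.    ]] [330.2066   0.     256.3701] [0.0055 0.     0.     0.     0.    ]
key_grip 0.98 [248.32   106.9056] [0.4897 0.1468 0.082 ]
key_stand 0.98 [249.6    101.9904] [0.493  0.1477 0.04  ]
```

View pics/c2.png

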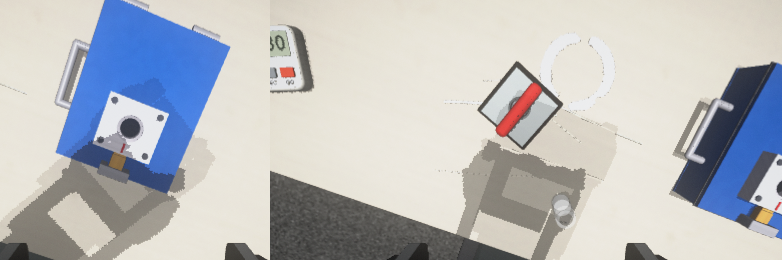

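```bash
cat > fit.py <<'E'
from h import *
import pickle
from scipy.optimize import minimize
np.set_printoptions(precision=4,suppress=True)
L=lambda n:pickle.load(open(f"pics/{n}.pkl","rb"))
def redmask(im,c,r):
    hsv=cv2.cvtColor(im["color"],cv2.COLOR_RGB2HSV).astype(int)
    m=((hsv[...,0]<8)|(hsv[...,0]>172))&(hsv[...,1]>140)&(hsv[...,2]>60)
    y,x=np.mgrid[:384,:512];return m&(np.hypot(x-c[0],y-c[1])<r)
def hull(im,p):
    x,y,z,a=p;c,s=np.cos(a),np.sin(a)
    pts=[px(im,[x+c*u-s*v,y+s*u+c*v,z+w]) for u in(-.028,.028) for v in(-.006,.006) for w in(-.01,.01)]
    return cv2.convexHull(np.array(pts,np.float32))[:,0]
def cost(p,data):
    t=0
    for im,m in data:
        h=hull(im,p);g=np.zeros((384*4,512*4),np.uint8)
        cv2.fillConvexPoly(g,np.round((h+.5)*4*16).astype(int),1,shift=4)
        g=cv2.resize(g.astype(np.float32),(512,384),interpolation=cv2.INTER_AREA)
        t+=np.abs(g-m).sum()/m.sum()
    return t
def keyfit(data,p0,fixz=None):
    f=(lambda p:cost(np.r_[p[:2],fixz,p[2]],data)) if fixz else (lambda p:cost(p,data))
    q0=np.array(p0) if not fixz else np.array(p0)[[0,1,3]]
    S=np.vstack([q0]+[q0+d for d in np.diag([.006,.006,.006,.1] if not fixz else [.006,.006,.1])])
    r=minimize(f,q0,method="Nelder-Mead",options=dict(initial_simplex=S,xatol=1e-5,fatol=1e-4,maxiter=400));return r.x,r.fun
def dark(im,c,r):
    g=cv2.cvtColor(im["color"],cv2.COLOR_RGB2GRAY);y,x=np.mgrid[:384,:512]
    m=(g<70)&(np.hypot(x-c[0],y-c[1])<r);n,l,s,cc=cv2.connectedComponentsWithStats(m.astype(np.uint8))
    k=1+np.argmax(s[1:,4]);return cc[k],s[k]
E
cat > m1.py <<'E'
from fit import *
w1,w2,w3=L("w1"),L("w2"),L("w3")
rs=[];mk=[]
for im,c,cm in((w1,(238,36),(232,57)),(w2,(260,127),(253,148))):
    h,s=dark(im,c,14);m=redmask(im,cm,9);ys,xs=np.nonzero(m);print("hole",h,s,"mark",xs.mean(),ys.mean(),m.sum())
    rs.append(ray(im,h));mk.append(ray(im,(xs.mean(),ys.mean())))
    H=onz(rs[-1],.082);M=onz(mk[-1],.082);print(H,M,"yaw",np.arctan2(*(H-M)[1::-1]))
print(tri(rs),tri(mk))
m=redmask(w3,(249,109),40);print(m.sum())
print(keyfit([(w3,m)],[.49,.1468,.082,.0],.082) , [keyfit([(w3,m)],[.49,.1468,.082,a],.082) for a in(.8,-.8,1.5)])
a,b=optics.get_image("scene"),optics.get_image("side")
ms=[(w3,m),(a,redmask(a,(230,219),25)),(b,redmask(b,(253,216),25))]
p=keyfit([(w3,m)],[.49,.1468,.082,-.4],.082)[0]
for a0 in (.8,-.8,0,1.5): print(keyfit(ms,[.49,.1468,.082,a0]))
E
python3 m1.py
```

```text
hole [234.8  28.8] [234  28   3   3   5] mark 230.25 57.375 8
[ 0.5142 -0.1175  0.082 ] [ 0.4915 -0.1215  0.082 ] yaw 0.17526656787102785
hole [259.6628 127.3602] [251 119  18  18 261] mark 252.57142857142858 147.14285714285714 7
[ 0.5115 -0.1214  0.082 ] [ 0.4921 -0.1217  0.082 ] yaw 0.015893857526507765
(array([ 0.5123, -0.1201,  0.0982]), [0.8242769336911748, 0.8242769336912075]) (array([ 0.4918, -0.1216,  0.0807]), [0.2623426104901279, 0.2623426104901556])
771
(array([ 0.4882,  0.1461, -0.3215]), np.float64(0.19122892347600517)) [(array([ 0.4881,  0.1463, -0.3333]), np.float64(0.1856355382619974)), (array([ 0.4875,  0.1464, -0.3274]), np.float64(0.1884727626459144)), (array([0.4877, 0.1464, 2.8051]), np.float64(0.1892833981841764))]
(array([0.4981, 0.1332, 0.0799, 0.8491]), np.float64(7.1565077229152605))
(array([ 0.4883,  0.1461,  0.0813, -0.4975]), np.float64(2.895928347850791))
(array([ 0.4883,  0.146 ,  0.0818, -0.4933]), np.float64(2.884239580532572))
(array([0.4885, 0.1459, 0.0822, 2.6553]), np.float64(2.894079607369153))
```

```bash
python3 -m crank '[8.5,2.87,-0.36,1.5,0,8.5,2.87,-0.36,1.5,0,8.5,0,0,1.5,0.115,8.5,0,0,1.5,0.115,8.5,0,0,0,0.115,8.5,0,0,0,0.115,8.5,0,0,0,0.115,8.5,0,0,0,0.115]'
python3 -m crank '[8.5,0,0,0,0,8.5,0,0,0,0,8.5,0,0,0,0,8.5,0,0,0,0,8.5,0,0,0,0,8.5,0,0,0,0,8.5,0,0,0,0,8.5,0,0,0,0]' 40
python3 w.py w4 key_grip .082
cat > m2.py <<'E'
from fit import *
w3,w4=L("w3"),L("w4")
m3=redmask(w3,(249,109),40);m4=redmask(w4,px(w4,[.488,.146,.082]),70)
print(px(w4,[.488,.146,.082]),m3.sum(),m4.sum())
print(keyfit([(w4,m4)],[.488,.146,.082,-.33],.082));print(keyfit([(w3,m3),(w4,m4)],[.488,.146,.082,-.33]))
s=env.observe();print(s["q"],s["time_s"])
E
python3 m2.py
```

```text
time_s: 5.9
position: [0.4882, 0.1466, 0.1852]
tool_rot: [[0.945, -0.326, -0.0], [-0.326, -0.945, -0.0], [-0.0, 0.0, -1.0]]
ft_force: [-0.0, 0.5, 0.1]
grip_width: 0.0852
gripper_force: 0.0
time_s: 6.57
position: [0.4882, 0.1465, 0.1853]
tool_rot: [[0.947, -0.32, -0.0], [-0.32, -0.947, -0.0], [-0.0, 0.0, -1.0]]
ft_force: [-0.3, -0.6, 0.8]
grip_width: 0.0851
gripper_force: 0.0
[[-0.3206  0.9107  0.2604  0.5539]
 [-0.9472 -0.3081 -0.0888  0.124 ]
 [-0.0006 -0.2751  0.9614  0.3288]
 [ 0.      0.      0.      1.    ]] [330.2066   0.     256.3701] [0.0055 0.     0.     0.     0.    ]
key_grip 0.65 [259.1232 186.3936] [0.4886 0.144  0.082 ]
[256.8809 187.8988] 771 1011
(array([ 0.4854,  0.1469, -0.3325]), np.float64(0.2216246290801187))
(array([ 0.4862,  0.1467,  0.0652, -0.3324]), np.float64(0.27577436140200984))
[  3.3812  20.1057  85.1409   0.0008  74.7542 112.056 ] 6.6667
```

View pics/w4.png

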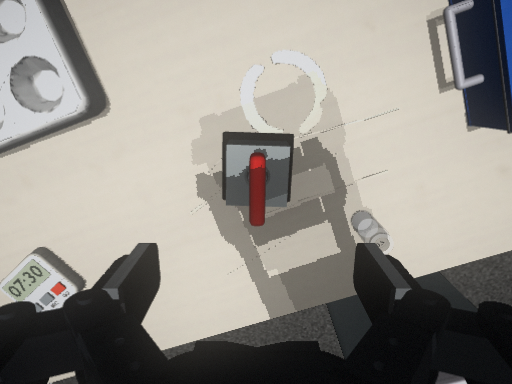

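Wrist view: the handle bar runs from (257,160) to (258,225), in line with the tool x axis and well clear of the vial. Next I'll check its height against the unoccluded start pictures from the scene and side cameras.

```bash
cat > m3.py <<'E'
from fit import *
w4=L("w4");d=[]
for n in("scene","side"):
    im=dict(optics.get_image(n));im["color"]=cv2.cvtColor(cv2.imread(f"pics/a_{n}.png"),cv2.COLOR_BGR2RGB)
    m=redmask(im,(230,216) if n=="scene" else (253,214),24);d.append((im,m))
d.append((w4,redmask(w4,(257,192),50)));d.append((L("w3"),redmask(L("w3"),(249,109),40)))
for i,m in d: ys,xs=np.nonzero(m);h=hull(i,[.488,.1465,.082,-.332]);print(m.sum(),xs.min(),xs.max(),ys.min(),ys.max(),"hull",h.min(0),h.max(0),cv2.contourArea(h))
for k in (d[:2],d[:3],d): print(keyfit(k,[.488,.1465,.082,-.33]))
E
python3 m3.py
```

```text
84 220 234 206 224 hull [218.0219 203.3848] [236.6394 227.667 ] 275.1605301974341
240 241 266 207 220 hull [239.209  204.7238] [267.4331 222.1247] 329.5759356995113
1011 250 264 154 225 hull [248.1882 150.1391] [264.759  226.6234] 1227.1953528197482
771 226 271 83 135 hull [222.4887  78.7075] [273.7708 138.433 ] 905.9788504892495
(array([ 0.4901,  0.143 ,  0.081 , -0.596 ]), np.float64(2.097247023809524))
(array([ 0.4887,  0.1459,  0.0821, -0.4516]), np.float64(2.7293135995125053))
(array([ 0.4873,  0.1465,  0.0805, -0.3886]), np.float64(3.0264666060081735))
```

```bash
python3 -m crank '[8.5,0,0,1.75,0,8.5,0,0,1.75,0,8.5,0,0,1.75,0,8.5,0,0,1.75,0,8.5,0,0,1.75,0,8.5,0,0,1.75,0,8.5,0,0,1.73,0,8.5,0,0,0,0]' 60
python3 -m crank '[0,0,0,0,0,0,0,0,0,0,0,0,0,0,0,0,0,0,0,0,0,0,0,0,0,0,0,0,0,0,0,0,0,0,0,0,0,0,0,0]' 60
python3 -m crank '[0,0,0,0,0,0,0,0,0,0,0,0,0,0,0,0,0,0,0,0,0,0,0,0,0,0,0,0,0,0,0,0,0,0,0,0,0,0,0,0]' 60
```

```text
time_s: 7.43
position: [0.4868, 0.1464, 0.0604]
tool_rot: [[0.947, -0.321, -0.005], [-0.321, -0.947, -0.0], [-0.005, 0.002, -1.0]]
ft_force: [-0.6, -0.5, -0.6]
grip_width: 0.0849
gripper_force: 0.0
time_s: 8.1
position: [0.4884, 0.1465, 0.0635]
tool_rot: [[0.947, -0.32, 0.001], [-0.32, -0.947, -0.0], [0.001, -0.0, -1.0]]
ft_force: [-1.0, -0.5, 5.7]
grip_width: 0.0109
gripper_force: 59.3
time_s: 8.77
position: [0.4885, 0.1465, 0.0635]
tool_rot: [[0.947, -0.32, 0.001], [-0.32, -0.947, -0.0], [0.001, -0.0, -1.0]]
ft_force: [-1.4, 0.2, 6.0]
grip_width: 0.011
gripper_force: 59.3
```

```bash
python3 -m crank '[0,0,0,-0.8,0,0,0,0,-1.2,0,0,0,0,-1.8,0,0,0,0,-1.8,0,0,0,0,-1.8,0,0,0,0,-1.8,0,0,0,0,-1.8,0,0,0,0,-1.6,0]'
python3 -m crank '[0,0.6,3.08,0,0,0,0.6,3.08,0,0,0,0.6,3.08,0,0,0,0.6,3.08,0,0,0,0.6,3.08,0,0,0,0.6,3.08,0,0,0,0.6,3.08,0,0,0,0.6,3.08,0,0]'
python3 -m crank '[0,0,0,0,0,0,0,0,0,0,0,0,0,0,0,0,0,0,0,0,0,0,0,0,0,0,0,0,0,0,0,0,0,0,0,0,0,0,0,0]'
python3 w.py w5 keyhole .082
```

```text
time_s: 9.43
position: [0.488, 0.1466, 0.1905]
tool_rot: [[0.947, -0.32, 0.0], [-0.32, -0.947, 0.0], [0.0, -0.0, -1.0]]
ft_force: [0.1, 0.7, -0.7]
grip_width: 0.0112
gripper_force: 58.6
time_s: 10.1
position: [0.4541, -0.1036, 0.1894]
tool_rot: [[0.947, -0.32, -0.0], [-0.32, -0.947, 0.0], [-0.0, -0.0, -1.0]]
ft_force: [0.8, -0.3, -0.5]
grip_width: 0.0109
gripper_force: 58.7
time_s: 10.77
position: [0.4548, -0.1019, 0.189]
tool_rot: [[0.948, -0.32, -0.0], [-0.32, -0.948, 0.0], [-0.0, -0.0, -1.0]]
ft_force: [-0.6, 0.2, -0.9]
grip_width: 0.0111
gripper_force: 58.8
[[-0.3203  0.9108  0.2605  0.5204]
 [-0.9473 -0.3077 -0.0887 -0.1244]
 [-0.0006 -0.2751  0.9614  0.3325]
 [ 0.      0.      0.      1.    ]] [330.2066   0.     256.3701] [0.0055 0.     0.     0.     0.    ]
keyhole 0.62 [243.0976  81.984 ] [ 0.532 -0.118  0.082]
keyhole 0.2 [256.4096 264.384 ] [ 0.3902 -0.0802  0.082 ]
```

View pics/w5.png

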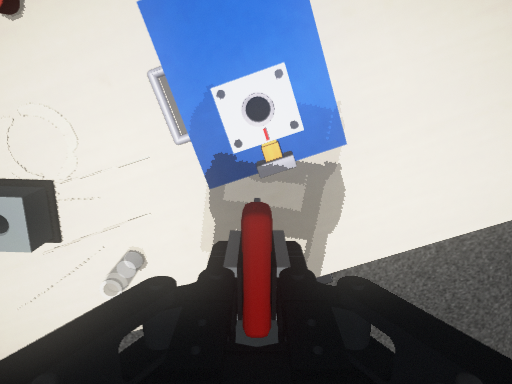

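The key is held square to the tool. The hole is at about (258,109), the red mark (266,134) and the bolt (272,151). Now I'll measure the hole and yaw precisely.

```bash
cat > m4.py <<'E'
from fit import *
def blobs(im,c,r,t):
    g=cv2.cvtColor(im["color"],cv2.COLOR_RGB2GRAY);y,x=np.mgrid[:384,:512]
    m=((g<t)&(np.hypot(x-c[0],y-c[1])<r)).astype(np.uint8)
    n,l,s,cc=cv2.connectedComponentsWithStats(m);return [(cc[k],s[k]) for k in range(1,n) if s[k,4]>25]
rs=[]
for n,c in(("w1",(238,36)),("w2",(260,127)),("w5",(258,109))):
    im=L(n);g=cv2.cvtColor(im["color"],cv2.COLOR_RGB2GRAY)
    print(n,g[int(c[1]),int(c[0])-22:int(c[0])+23:2])
    for t in(60,80,100,120):
        b=blobs(im,c,17,t)
        if b: k=max(b,key=lambda q:q[1][4]);print(t,k[0],k[1][2:],onz(ray(im,k[0]),.080))
    if b: rs.append(ray(im,k[0]))
print(tri(rs),tri(rs[1:]))
im=L("w5");S=[onz(ray(im,p),.082) for p in((221,94),(277,75),(294,125),(238,144))]
hsv=cv2.cvtColor(im["color"],cv2.COLOR_RGB2HSV);g=im["color"].min(2)
y,x=np.mgrid[:384,:512];m=((g>150)&(hsv[...,1]<40)&(np.hypot(x-258,y-109)<62)).astype(np.uint8)
c=max(cv2.findContours(m,0,2)[0],key=cv2.contourArea);r=cv2.minAreaRect(c);bx=cv2.boxPoints(r);print(r)
B=np.array([onz(ray(im,p),.082) for p in bx]);print(B,B.mean(0));
for i in range(4):
    d=B[(i+1)%4]-B[i];print(np.linalg.norm(d),np.arctan2(d[1],d[0]))
S=np.array(S);print(S,S.mean(0));d=S[1]-S[0];print(np.arctan2(d[1],d[0]));d=S[2]-S[3];print(np.arctan2(d[1],d[0]))
M=redmask(im,(266,134),10);ys,xs=np.nonzero(M);print("mark",onz(ray(im,(xs.mean(),ys.mean())),.082),M.sum())
print(px(im,[.4548,-.1019,.189+.029]))
E
python3 m4.py
```

```text
w1 [241 240 240 240 235 230 121  71  73  75  74  75  75  74  75  75  75 228
 213 241 240 240 241]
80 [238.5418  36.1538] [ 20  20 299] [ 0.5102 -0.1222  0.08  ]
100 [238.2983  35.3551] [ 20  22 352] [ 0.5107 -0.1218  0.08  ]
120 [238.3676  35.3946] [ 21  23 370] [ 0.5107 -0.1218  0.08  ]
w2 [234 234 233 235 227 205  90  60  59  61  62  61  62  63  61  62 146 194
 233 233 233 234 234]
80 [259.6314 127.4745] [ 19  18 274] [ 0.5112 -0.1215  0.08  ]
100 [259.701  127.6289] [ 20  19 291] [ 0.5111 -0.1216  0.08  ]
120 [259.7102 127.6879] [ 20  20 314] [ 0.511  -0.1216  0.08  ]
w5 [242 241 240 212 210  71  75  74  76  76  77  76  76  74  76  78  76 142
 214 180 242 242 242]
80 [257.209 108.19 ] [ 23  23 421] [ 0.5112 -0.1218  0.08  ]
100 [257.4298 108.5373] [ 24  24 456] [ 0.511  -0.1219  0.08  ]
120 [257.4198 108.5612] [ 24  24 474] [ 0.5109 -0.1219  0.08  ]
(array([ 0.5109, -0.1217,  0.0787]), [0.046090436249435866, 0.048339493019931526, 0.09200507522965204]) (array([ 0.5108, -0.1218,  0.077 ]), [0.0385626736987997, 0.038562673698808565])
((258.7488708496094, 108.69683837890625), (70.56336975097656, 77.62643432617188), 70.34617614746094)
[[ 0.5353 -0.094   0.082 ]
 [ 0.5353 -0.1495  0.082 ]
 [ 0.4851 -0.1525  0.082 ]
 [ 0.484  -0.0939  0.082 ]] [ 0.5099 -0.1225  0.082 ]
0.05552829757022034 -1.5718852538946655
0.05029828299424492 -3.083440403072919
0.05860432286390558 1.588845401472534
0.0513316228795554 -0.0027897586162478143
[[ 0.5293 -0.1     0.082 ]
 [ 0.5287 -0.1427  0.082 ]
 [ 0.491  -0.144   0.082 ]
 [ 0.491  -0.0996  0.082 ]] [ 0.51   -0.1215  0.082 ]
-1.5847592118847866
-1.5710829573962521
mark [ 0.4916 -0.1218  0.082 ] 25
[255.7935 279.3553]
```

```bash
cat > m5.py <<'E'
from fit import *
im=L("w5");M=redmask(im,(257,270),90);ys,xs=np.nonzero(M);print(xs.min(),xs.max(),ys.min(),ys.max(),M.sum())
h=hull(im,[.4548,-.1019,.208,-.326]);print(h.min(0),h.max(0))
print(keyfit([(im,M)],[.4548,-.1019,.208,-.326],.208))
s=env.observe();print(s["position"],np.arctan2(*s["tool_rot"][1::-1,0]))
E
python3 m5.py
```

```text
242 271 204 337 3572
[239.4512 195.8739] [272.065  339.3607]
(array([ 0.4506, -0.1008, -0.3261]), np.float64(0.2282509798432251))
[ 0.4548 -0.1021  0.189 ] -0.3258526287393281
```

```bash
python3 -m crank '[0,1.5,0.02,0,0,0,1.5,0.02,0,0,0,1.5,0.02,0,0,0,1.48,0.02,0,0,0,0,0,1.3,0.108,0,0,0,1.3,0.108,0,0,0,1.2,0.108,0,0,0,0,0]'
python3 -m crank '[0,0,0,0,0,0,0,0,0,0,0,0,0,0,0,0,0,0,0,0,0,0,0,0,0,0,0,0,0,0,0,0,0,0,0,0,0,0,0,0]'
cat > m6.py <<'E'
from fit import *
s=env.observe();p=s["position"];R=s["tool_rot"];yaw=np.arctan2(R[1,0],R[0,0])
print(s["time_s"],p,"yaw",yaw,"f",s["ft_force"],"t",s["wrist_torque"],"grip",s["grip_width"],"tipz",p[2]-.0575)
d=np.array([.5112,-.1219,0])-p;print("to hole tool xy mm",(R.T@d)[:2]*1000)
E
python3 m6.py
python3 - <<'E'
from h import *
I=[]
for n in("scene","side"):
    im=optics.get_image(n);print(n,find(im,"key_tip"),px(im,[.5112,-.1219,.082]),px(im,[.5112,-.1219,.0925]))
    u,v=px(im,[.5112,-.1219,.0925]).astype(int);I.append(cv2.resize(im["color"][v-30:v+30,u-40:u+40,::-1],None,fx=5,fy=5,interpolation=cv2.INTER_NEAREST))
cv2.imwrite("pics/c3.png",np.hstack(I))
E
```

```text
time_s: 11.53
position: [0.5102, -0.1217, 0.1489]
tool_rot: [[0.794, -0.608, -0.004], [-0.608, -0.794, 0.002], [-0.004, 0.001, -1.0]]
ft_force: [0.1, -1.0, -2.1]
grip_width: 0.0108
gripper_force: 58.8
time_s: 12.2
position: [0.5111, -0.1222, 0.1511]
tool_rot: [[0.796, -0.605, 0.0], [-0.605, -0.796, -0.0], [0.0, -0.0, -1.0]]
ft_force: [0.5, -0.2, -0.5]
grip_width: 0.0108
gripper_force: 58.8
12.2 [ 0.5111 -0.1222  0.1511] yaw -0.6499976620602873 f [ 0.5307 -0.2234 -0.4783] t [-0.0029 -0.0175  0.0507] grip 0.010834921631066556 tipz 0.09362563349043268
to hole tool xy mm [-0.1562 -0.2694]
scene [(0.43, array([316.5184, 155.9808]))] [313.92270867 171.0680379 ] [314.08504966 166.52225547]
side [(0.73, array([243.3024, 178.4832])), (0.39, array([254.9248, 147.6096]))] [255.67918607 161.00606974] [255.65453927 157.2698505 ]
```

View pics/c3.png

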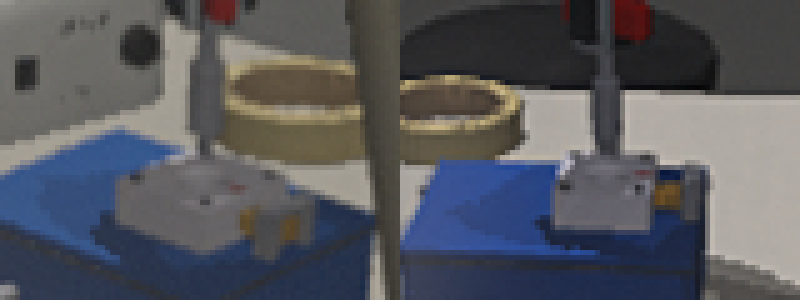

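The key stands upright over the middle of the boss in both views. I'll lower it gently.

```bash
python3 -m crank '[0,-0.02,-0.03,0.5,0,0,0,0,0.5,0,0,0,0,0.5,0,0,0,0,0.4,0,0,0,0,0.4,0,0,0,0,0.4,0,0,0,0,0.3,0,0,0,0,0,0]'; python3 m6.py
```

```text
time_s: 13.07
position: [0.5109, -0.1217, 0.1203]
tool_rot: [[0.796, -0.605, -0.001], [-0.605, -0.796, 0.001], [-0.001, 0.0, -1.0]]
ft_force: [0.2, -0.3, -0.7]
grip_width: 0.0112
gripper_force: 58.8
13.0667 [ 0.5109 -0.1217  0.1203] yaw -0.6502028501867494 f [ 0.1594 -0.312  -0.7175] t [-0.0205  0.0188 -0.0203] grip 0.01119720540689761 tipz 0.06282405055437715
to hole tool xy mm [ 0.4985 -0.0568]
```

```bash
python3 -m crank '[0,0,0,0.25,0,0,0,0,0.25,0,0,0,0,0.2,0,0,0,0,0.2,0,0,0,0,0.15,0,0,0,0,0.15,0,0,0,0,0.1,0,0,0,0,0,0]'; python3 m6.py
```

```text
time_s: 13.73
position: [0.5112, -0.1219, 0.1081]
tool_rot: [[0.796, -0.605, 0.0], [-0.605, -0.796, -0.0], [0.0, -0.0, -1.0]]
ft_force: [-0.6, -0.1, 3.3]
grip_width: 0.0107
gripper_force: 59.3
13.7333 [ 0.5112 -0.1219  0.1081] yaw -0.6502212679918238 f [-0.5747 -0.1489  3.3465] t [ 0.0305  0.0667 -0.0126] grip 0.01068094273494443 tipz 0.05064332204669463
to hole tool xy mm [-0.0457  0.042 ]
```

```bash
python3 -m crank '[0,0,0,0,-0.03,0,0,0,0,-0.03,0,0,0,0,-0.03,0,0,0,0,-0.03,0,0,0,0,-0.03,0,0,0,0,-0.03,0,0,0,0,-0.03,0,0,0,0,0]'|grep force; python3 m6.py
```

```text
ft_force: [0.2, 0.5, 3.1]
gripper_force: 59.4
14.4 [ 0.5114 -0.1219  0.1083] yaw -0.43919163991678084 f [0.1718 0.4756 3.0811] t [ 0.0617  0.0318 -0.0012] grip 0.011317741591955848 tipz 0.050843785592806286
to hole tool xy mm [-0.2615  0.0382]
```

```bash
python3 -m crank '[0,0,0,0,-0.03,0,0,0,0,-0.03,0,0,0,0,-0.03,0,0,0,0,-0.03,0,0,0,0,-0.03,0,0,0,0,-0.03,0,0,0,0,-0.03,0,0,0,0,0]'|grep force; python3 m6.py
```

```text
ft_force: [0.3, 1.1, -0.3]
gripper_force: 58.8
15.0667 [ 0.5111 -0.1218  0.108 ] yaw -0.23015435033170428 f [ 0.2938  1.135  -0.3325] t [ 0.0505 -0.0933 -0.0261] grip 0.011164918236084993 tipz 0.0504743518949407
to hole tool xy mm [0.0979 0.0774]
```

The push dropped from about 4 N to about 0, so the blade is in the slot. I'll seat it a little deeper, then turn counterclockwise.

```bash
python3 -m crank '[0,0,0,0.1,0,0,0,0,0.1,0,0,0,0,0.1,0,0,0,0,0.05,0,0,0,0,0,0,0,0,0,0,0,0,0,0,0,0,0,0,0,0,0]'|grep force; python3 m6.py
```

```text
ft_force: [0.1, -0.3, -1.2]
gripper_force: 58.8
15.7333 [ 0.511  -0.1218  0.1044] yaw -0.2302706002049394 f [ 0.0669 -0.2909 -1.2389] t [0.0615 0.0567 0.0427] grip 0.010968184875045474 tipz 0.04692690487189879
to hole tool xy mm [0.2196 0.1074]
```

```bash
python3 -m crank '[0,0,0,0,-0.04,0,0,0,0,-0.04,0,0,0,0,-0.04,0,0,0,0,-0.04,0,0,0,0,-0.04,0,0,0,0,-0.04,0,0,0,0,-0.04,0,0,0,0,0]'|grep force; python3 m6.py
```

```text
ft_force: [-0.8, 0.3, -2.1]
gripper_force: 58.8
16.4 [ 0.5112 -0.1219  0.1046] yaw 0.0511097838625583 f [-0.7967  0.2901 -2.118 ] t [-0.0004 -0.0244 -0.0014] grip 0.011018374143132932 tipz 0.04710568489171663
to hole tool xy mm [-0.0057  0.0038]
```

```bash
python3 -m crank '[0,0,0,0,-0.035,0,0,0,0,-0.035,0,0,0,0,-0.035,0,0,0,0,-0.035,0,0,0,0,-0.035,0,0,0,0,-0.035,0,0,0,0,-0.035,0,0,0,0,0]'|grep force
cat > t.py <<'E'
from fit import *
T=[];F=[]
for i in range(10):
    im=optics.get_image("scene" if i<9 else "side");s=env.observe();T.append(s["wrist_torque"][2]);F.append(s["ft_force"])
    if i==8: a=im
print("tz",np.mean(T),"+-",np.std(T)/3,"F",np.mean(F,0))
I=[]
for n,i in(("scene",a),("side",im)):
    u,v=px(i,[.475,-.1219,.075]).astype(int);I.append(cv2.resize(i["color"][v-20:v+20,u-25:u+25,::-1],None,fx=8,fy=8,interpolation=cv2.INTER_CUBIC))
cv2.imwrite(f"pics/{sys.argv[1]}.png",np.hstack(I))
E
python3 t.py t1; python3 m6.py
```

```text
ft_force: [0.0, 0.5, -0.3]
gripper_force: 58.9
tz -0.04745298738748963 +- 0.01527650893185844 F [-0.4914  1.0544 -0.441 ]
17.5667 [ 0.5111 -0.1218  0.1045] yaw 0.2945405872921836 f [ 0.2309  1.8085 -0.7294] t [ 0.2766  0.1402 -0.0314] grip 0.010823678047723842 tipz 0.04703157484456751
to hole tool xy mm [0.0387 0.1684]
```

```bash
python3 -m crank '[0,0,0,0,-0.03,0,0,0,0,-0.03,0,0,0,0,-0.03,0,0,0,0,-0.03,0,0,0,0,0,0,0,0,0,0,0,0,0,0,0,0,0,0,0,0]'|grep force; python3 t.py t2; python3 m6.py
```

```text
ft_force: [-0.8, 2.1, -0.3]
gripper_force: 58.9
tz -0.05024011968891543 +- 0.007359908588272575 F [-0.4213  1.2869  0.0149]
18.7333 [ 0.5111 -0.1218  0.1045] yaw 0.41475933921052555 f [-0.6856  0.4318  0.3474] t [ 0.2718  0.2173 -0.07  ] grip 0.011064766627164076 tipz 0.04702220635765827
to hole tool xy mm [0.0394 0.1038]
```

View pics/t2.png

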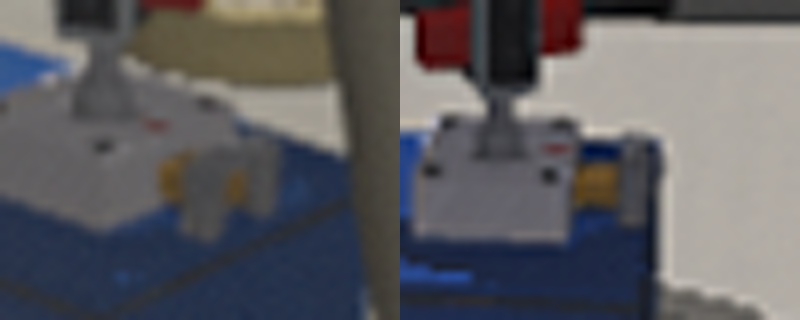

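At (170,180) and (235,185) brass is still showing in the keeper, so the bolt isn't fully drawn yet. I'll keep turning and track the torque and the brass area.

```bash
cat >> t.py <<'E'
for n,i in(("scene",a),("side",im)):
    u,v=px(i,[.475,-.1219,.075]).astype(int);c=cv2.cvtColor(i["color"],cv2.COLOR_RGB2HSV)[v-12:v+14,u-14:u+16].astype(int)
    m=(c[...,0]>10)&(c[...,0]<28)&(c[...,1]>110);print(n,"brass",m.sum(),"cols",m.sum(0))
E
python3 -m crank '[0,0,0,0,-0.03,0,0,0,0,-0.03,0,0,0,0,-0.03,0,0,0,0,-0.03,0,0,0,0,0,0,0,0,0,0,0,0,0,0,0,0,0,0,0,0]'|grep force; python3 t.py t3; python3 m6.py
```

```text
ft_force: [-1.3, 1.3, 0.1]
gripper_force: 58.9
tz -0.04709497679016121 +- 0.00912078058112035 F [-0.8254  1.1976 -0.0708]
scene brass 9 cols [0 0 0 0 0 0 0 0 0 3 5 1 0 0 0 0 0 0 0 0 0 0 0 0 0 0 0 0 0 0]
side brass 20 cols [0 0 0 0 0 0 0 0 0 0 0 4 4 4 4 4 0 0 0 0 0 0 0 0 0 0 0 0 0 0]
19.9 [ 0.5111 -0.1218  0.1045] yaw 0.5347748157890695 f [-1.0635  0.5792 -0.3023] t [ 0.2843  0.2148 -0.0769] grip 0.01063484231023626 tipz 0.0470182583373993
to hole tool xy mm [0.0266 0.1153]
```

```bash
python3 -m crank '[0,0,0,0,-0.02,0,0,0,0,-0.02,0,0,0,0,-0.02,0,0,0,0,0,0,0,0,0,0,0,0,0,0,0,0,0,0,0,0,0,0,0,0,0]'|grep force; python3 t.py t4; python3 m6.py
```

```text
ft_force: [-0.4, 0.4, 0.3]
gripper_force: 58.9
tz -0.05592225824462525 +- 0.011163025581123422 F [-0.8113  1.4671 -0.1372]
scene brass 9 cols [0 0 0 0 0 0 0 0 0 4 4 1 0 0 0 0 0 0 0 0 0 0 0 0 0 0 0 0 0 0]
side brass 20 cols [0 0 0 0 0 0 0 0 0 0 0 4 4 4 4 4 0 0 0 0 0 0 0 0 0 0 0 0 0 0]
21.0667 [ 0.5111 -0.1218  0.1045] yaw 0.5947701704387518 f [-0.258   1.4491 -1.1997] t [ 0.2525  0.219  -0.047 ] grip 0.011159307319167457 tipz 0.0470104569700421
to hole tool xy mm [-0.0027  0.0934]
```

```bash
python3 -m crank '[0,0,0,0,-0.02,0,0,0,0,-0.02,0,0,0,0,-0.02,0,0,0,0,0,0,0,0,0,0,0,0,0,0,0,0,0,0,0,0,0,0,0,0,0]'|grep force; python3 t.py t5; python3 m6.py
```

```text
ft_force: [-0.7, 1.4, 0.5]
gripper_force: 58.9
tz -0.053172534083890076 +- 0.009877827878137338 F [-0.731   1.2438 -0.4165]
scene brass 9 cols [0 0 0 0 0 0 0 0 0 3 5 1 0 0 0 0 0 0 0 0 0 0 0 0 0 0 0 0 0 0]
side brass 20 cols [0 0 0 0 0 0 0 0 0 0 0 4 4 4 4 4 0 0 0 0 0 0 0 0 0 0 0 0 0 0]
22.2333 [ 0.5111 -0.1218  0.1045] yaw 0.6548009453639491 f [-1.7213  0.752  -0.3936] t [ 0.2792  0.2321 -0.0078] grip 0.01113501041289584 tipz 0.04702783847668989
to hole tool xy mm [-0.0037  0.1048]
```

```bash
python3 -m crank '[0,0,0,0,-0.025,0,0,0,0,-0.025,0,0,0,0,-0.025,0,0,0,0,0,0,0,0,0,0,0,0,0,0,0,0,0,0,0,0,0,0,0,0,0]'|grep force; python3 t.py t6; python3 m6.py
python3 -c "
import cv2,numpy as np
cv2.imwrite('pics/c4.png',np.vstack([cv2.imread('pics/%s.png'%n)[60:300] for n in('t1','t6')]))"
```

```text
ft_force: [-0.7, 1.0, -0.2]
gripper_force: 58.9
tz -0.055471488061655416 +- 0.007272897955067691 F [-0.8662  1.0352 -0.5366]
scene brass 10 cols [0 0 0 0 0 0 0 0 0 4 5 1 0 0 0 0 0 0 0 0 0 0 0 0 0 0 0 0 0 0]
side brass 20 cols [0 0 0 0 0 0 0 0 0 0 0 4 4 4 4 4 0 0 0 0 0 0 0 0 0 0 0 0 0 0]
23.4 [ 0.5111 -0.1218  0.1045] yaw 0.7297497368825298 f [-0.9133  1.6729 -0.2434] t [ 0.2359  0.2233 -0.0675] grip 0.01056513160097777 tipz 0.04701739802112053
to hole tool xy mm [0.0008 0.0899]
```

View pics/c4.png

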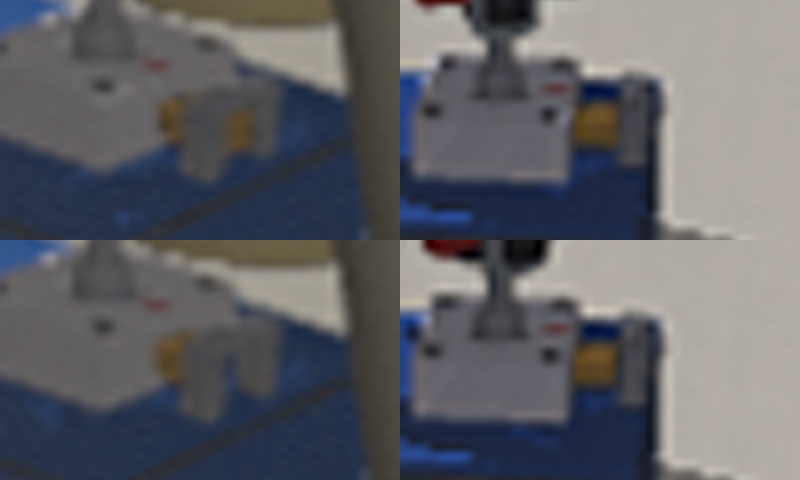

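In the earlier crop (t1) the fork shows brass at (238,128); in the later one (t6) it doesn't, so the bolt is retracting. Torque is still at drag level, so I'll go on in small steps to the stop.

```bash
python3 -m crank '[0,0,0,0,-0.02,0,0,0,0,-0.02,0,0,0,0,-0.02,0,0,0,0,0,0,0,0,0,0,0,0,0,0,0,0,0,0,0,0,0,0,0,0,0]'|grep force; python3 t.py t7|head -1; python3 m6.py|head -1
```

```text
ft_force: [-0.6, 1.3, -0.2]
gripper_force: 58.9
tz -0.060325878641618855 +- 0.009245894645231423 F [-0.9257  1.0425 -0.3973]
24.5667 [ 0.5112 -0.1218  0.1045] yaw 0.7897488010788876 f [-1.4593  0.3474 -1.1148] t [ 0.2603  0.2401 -0.0259] grip 0.01095173591160325 tipz 0.047027147328201284
```

```bash
python3 -m crank '[0,0,0,0,-0.02,0,0,0,0,-0.02,0,0,0,0,-0.02,0,0,0,0,0,0,0,0,0,0,0,0,0,0,0,0,0,0,0,0,0,0,0,0,0]'|grep force; python3 t.py t8; python3 m6.py|head -1
```

```text
ft_force: [-2.2, 0.4, -0.1]
gripper_force: 58.9
tz -0.06561262553446769 +- 0.009068676111612864 F [-0.9721  0.852   0.133 ]
scene brass 9 cols [0 0 0 0 0 0 0 0 0 3 5 1 0 0 0 0 0 0 0 0 0 0 0 0 0 0 0 0 0 0]
side brass 16 cols [0 0 0 0 0 0 0 0 0 0 0 4 4 4 4 0 0 0 0 0 0 0 0 0 0 0 0 0 0 0]
25.7333 [ 0.5111 -0.1219  0.1045] yaw 0.8498156222519153 f [-1.3629  0.7928 -0.6221] t [ 0.2436  0.2566 -0.0783] grip 0.011291925198596758 tipz 0.0470218450298218
```

```bash
python3 -m crank '[0,0,0,0,-0.02,0,0,0,0,-0.02,0,0,0,0,-0.02,0,0,0,0,0,0,0,0,0,0,0,0,0,0,0,0,0,0,0,0,0,0,0,0,0]'|grep force; python3 t.py t9; python3 m6.py|head -1
```

```text
ft_force: [-1.9, -0.1, -0.6]
gripper_force: 58.9
tz -0.07576039856587673 +- 0.009835122152665954 F [-1.2928  0.8563 -0.1348]
scene brass 9 cols [0 0 0 0 0 0 0 0 0 3 5 1 0 0 0 0 0 0 0 0 0 0 0 0 0 0 0 0 0 0]
side brass 14 cols [0 0 0 0 0 0 0 0 0 0 0 4 4 4 2 0 0 0 0 0 0 0 0 0 0 0 0 0 0 0]
26.9 [ 0.5111 -0.1218  0.1045] yaw 0.9098441523624343 f [-1.6986  1.0957  0.211 ] t [ 0.245   0.2686 -0.0622] grip 0.010644709317486829 tipz 0.04703150261416183
```

```bash
python3 -m crank '[0,0,0,0,-0.02,0,0,0,0,-0.02,0,0,0,0,0,0,0,0,0,0,0,0,0,0,0,0,0,0,0,0,0,0,0,0,0,0,0,0,0,0]'|grep force; python3 t.py t10; python3 m6.py|head -1
```

```text
ft_force: [-1.7, 0.9, 0.4]
gripper_force: 58.9
tz -0.07044441444008939 +- 0.005217846209792584 F [-1.3808  0.8273 -0.1935]
scene brass 9 cols [0 0 0 0 0 0 0 0 0 3 5 1 0 0 0 0 0 0 0 0 0 0 0 0 0 0 0 0 0 0]
side brass 12 cols [0 0 0 0 0 0 0 0 0 0 0 4 4 4 0 0 0 0 0 0 0 0 0 0 0 0 0 0 0 0]
28.0667 [ 0.5111 -0.1218  0.1045] yaw 0.9498369695931028 f [-1.3713  1.1762 -0.4379] t [ 0.1991  0.2646 -0.064 ] grip 0.011020716271135668 tipz 0.04702284292949454
```

```bash
python3 -m crank '[0,0,0,0,-0.02,0,0,0,0,-0.02,0,0,0,0,-0.01,0,0,0,0,0,0,0,0,0,0,0,0,0,0,0,0,0,0,0,0,0,0,0,0,0]'|grep force; python3 t.py t11; python3 m6.py|head -1
```

```text
ft_force: [-1.4, 1.4, -0.5]
gripper_force: 58.9
tz -0.06562414551583631 +- 0.010294700571288663 F [-1.1884  0.7611  0.1089]
scene brass 9 cols [0 0 0 0 0 0 0 0 0 3 5 1 0 0 0 0 0 0 0 0 0 0 0 0 0 0 0 0 0 0]
side brass 12 cols [0 0 0 0 0 0 0 0 0 0 0 4 4 4 0 0 0 0 0 0 0 0 0 0 0 0 0 0 0 0]
29.2333 [ 0.5111 -0.1218  0.1045] yaw 0.9997676310192429 f [-1.1508  0.8705  0.0502] t [ 0.2296  0.3227 -0.0094] grip 0.011167560737236033 tipz 0.047029689571050796
```

```bash
python3 -m crank '[0,0,0,0,-0.02,0,0,0,0,-0.02,0,0,0,0,-0.01,0,0,0,0,0,0,0,0,0,0,0,0,0,0,0,0,0,0,0,0,0,0,0,0,0]'|grep force; python3 t.py t12; python3 m6.py|head -1
```

```text
ft_force: [-1.8, 1.3, -0.4]
gripper_force: 58.9
tz -0.06263809795566966 +- 0.011766552619887913 F [-1.2988  0.7431 -0.1531]
scene brass 8 cols [0 0 0 0 0 0 0 0 0 3 5 0 0 0 0 0 0 0 0 0 0 0 0 0 0 0 0 0 0 0]
side brass 10 cols [0 0 0 0 0 0 0 0 0 0 0 4 4 2 0 0 0 0 0 0 0 0 0 0 0 0 0 0 0 0]
30.4 [ 0.5111 -0.1218  0.1045] yaw 1.0497192891826694 f [-0.7588  0.9515 -0.0995] t [ 0.1806  0.318  -0.1117] grip 0.010684611568724287 tipz 0.04702352081487437
```

```bash
python3 -m crank '[0,0,0,0,-0.02,0,0,0,0,-0.02,0,0,0,0,-0.01,0,0,0,0,0,0,0,0,0,0,0,0,0,0,0,0,0,0,0,0,0,0,0,0,0]'|grep force; python3 t.py t13; python3 m6.py|head -1
```

```text
ft_force: [-2.3, 0.8, 0.3]
gripper_force: 58.9
tz -0.10044167261828227 +- 0.009357669890230487 F [-1.4295  0.7784  0.1998]
scene brass 8 cols [0 0 0 0 0 0 0 0 0 3 5 0 0 0 0 0 0 0 0 0 0 0 0 0 0 0 0 0 0 0]
side brass 9 cols [0 0 0 0 0 0 0 0 0 0 0 4 4 1 0 0 0 0 0 0 0 0 0 0 0 0 0 0 0 0]
31.5667 [ 0.5111 -0.1218  0.1045] yaw 1.0998001095686727 f [-1.229   0.8165  0.5389] t [ 0.1635  0.3308 -0.0897] grip 0.010897111979685105 tipz 0.04700828503721093
```

```bash
python3 -m crank '[0,0,0,0,-0.02,0,0,0,0,-0.02,0,0,0,0,-0.01,0,0,0,0,0,0,0,0,0,0,0,0,0,0,0,0,0,0,0,0,0,0,0,0,0]'|grep force; python3 t.py t14; python3 m6.py|head -1
```

```text
ft_force: [-0.6, 0.6, -0.4]
gripper_force: 59.0
tz -0.11977338959347446 +- 0.006432308034106934 F [-1.3741  0.506  -0.1237]
scene brass 8 cols [0 0 0 0 0 0 0 0 0 3 5 0 0 0 0 0 0 0 0 0 0 0 0 0 0 0 0 0 0 0]
side brass 10 cols [0 0 0 0 0 0 0 0 0 0 0 4 4 2 0 0 0 0 0 0 0 0 0 0 0 0 0 0 0 0]
32.7333 [ 0.5111 -0.1218  0.1045] yaw 1.149823674695504 f [-1.9274  0.404  -0.3034] t [ 0.1442  0.3356 -0.0994] grip 0.010529252840746978 tipz 0.047027096726788155
```

Torque has risen to 0.12 N m and the brass area has stopped shrinking, so the hard stop is reached. I'll unwind the twist, release, and back away straight up.

```bash
python3 -m crank '[0,0,0,0,0.03,0,0,0,0,0.03,0,0,0,0,0.03,0,0,0,0,0.03,0,0,0,0,0.03,0,0,0,0,0.03,0,0,0,0,0.01,0,0,0,0,0]'|grep force; python3 t.py t15; python3 m6.py|head -1
```

```text
ft_force: [-1.4, 0.6, -0.2]
gripper_force: 58.9
tz -0.02502910453743832 +- 0.009251563774234887 F [-1.3887  0.8248 -0.459 ]
scene brass 8 cols [0 0 0 0 0 0 0 0 0 3 5 0 0 0 0 0 0 0 0 0 0 0 0 0 0 0 0 0 0 0]
side brass 10 cols [0 0 0 0 0 0 0 0 0 0 0 4 4 2 0 0 0 0 0 0 0 0 0 0 0 0 0 0 0 0]
33.9 [ 0.5112 -0.1218  0.1045] yaw 0.9599089521472703 f [-0.7193  0.4859 -0.6465] t [ 0.1244  0.2529 -0.0244] grip 0.010892349348442496 tipz 0.04702960976242252
```

```bash
python3 -m crank '[1.3,0,0,0,0,1.6,0,0,0,0,2,0,0,0,0,3,0,0,0,0,4,0,0,0,0,5,0,0,0,0,5,0,0,0,0,5,0,0,0,0]' 20
python3 -m crank '[5,0,0,-0.5,0,5,0,0,-1.2,0,5,0,0,-2,0,5,0,0,-2,0,5,0,0,-2,0,5,0,0,-2,0,5,0,0,-2,0,5,0,0,0,0]'
python3 -m crank '[5,-2,0,0,0,5,-2,0,0,0,5,-2,0,0,0,5,0,0,0,0,5,0,0,0,0,5,0,0,0,0,5,0,0,0,0,5,0,0,0,0]'
python3 w.py w6 key_grip .122
python3 t.py t16
python3 -c "
import cv2,numpy as np
a=cv2.imread('pics/w6.png');b=cv2.imread('pics/t16.png')
cv2.imwrite('pics/c5.png',np.vstack([cv2.resize(b,(512,205)),a[:300]]))"
```

```text
time_s: 34.57
position: [0.5112, -0.1218, 0.1046]
tool_rot: [[0.574, 0.819, 0.0], [0.819, -0.574, -0.0], [0.0, 0.0, -1.0]]
ft_force: [0.3, 0.0, -0.9]
grip_width: 0.0498
gripper_force: 0.0
time_s: 35.23
position: [0.5123, -0.1223, 0.2257]
tool_rot: [[0.574, 0.819, 0.006], [0.819, -0.574, -0.003], [0.001, 0.007, -1.0]]
ft_force: [0.2, 0.3, 0.4]
grip_width: 0.0497
gripper_force: 0.0
time_s: 35.9
position: [0.477, -0.1704, 0.2214]
tool_rot: [[0.573, 0.82, -0.0], [0.82, -0.573, 0.0], [0.0, -0.0, -1.0]]
ft_force: [-0.1, -0.3, -1.2]
grip_width: 0.0501
gripper_force: 0.0
[[ 0.8193  0.5513  0.1574  0.5165]
 [-0.5733  0.7877  0.2253 -0.1132]
 [ 0.0002 -0.2749  0.9615  0.3649]
 [ 0.      0.      0.      1.    ]] [330.2066   0.     256.3701] [0.0055 0.     0.     0.     0.    ]
key_grip 0.97 [259.0208 108.7872] [ 0.5126 -0.1221  0.122 ]
tz 0.0030635676282360492 +- 0.012348435405200283 F [-0.1691  0.1269  0.1879]
scene brass 12 cols [0 0 0 0 0 0 0 0 0 4 5 3 0 0 0 0 0 0 0 0 0 0 0 0 0 0 0 0 0 0]
side brass 10 cols [0 0 0 0 0 0 0 0 0 0 0 4 4 2 0 0 0 0 0 0 0 0 0 0 0 0 0 0 0 0]
```

View pics/c5.png

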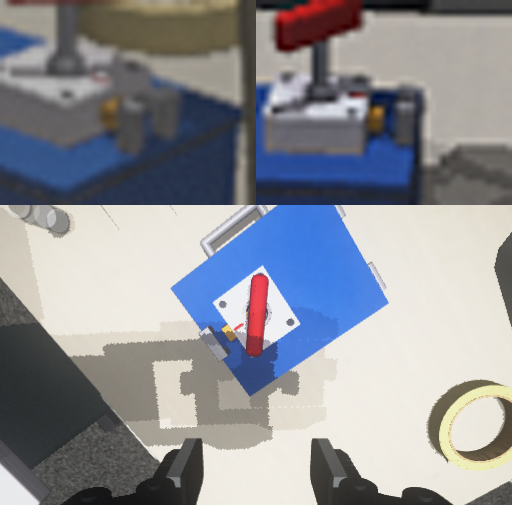

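The key stands upright in the lock, with its handle at about (258,315) in the lower picture. The bolt is clear of the keeper and steady after release, and the robot touches nothing.

```bash
python3 -c "
from rig import env
print(env.close_job())"
```

```text
the job is handed in; nothing more can be done
None
```

The key is in the lock and caught the core; I turned it counterclockwise until torque (about 0.12 N m) and a halted bolt showed the stop, released it standing, left the vial and stopper alone, and handed in after about 36 s.

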